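Nest a fragile mirror strip in the corner of a grinding fixture

TASK

Nest the white glass-ceramic mirror strip in its grinding fixture by pushing it across the plate: first work it up until its whole long side lies flush on the rail and press it home there, holding at least 3 N for a moment, then slide its end along the rail up to the end stop and press it home there in the same way, leaving it flush against both. The strip chips easily, so never let the fingers push it, or it press on rail or stop, with more than 15 N; do not lift, tip or grip it, and leave everything else where it stands.

Things in the scene. Friction and masses are not known exactly. Their poses are not given: they have to be found in the camera images.
- plate: Fixed dark steel base plate of the fixture, 200 mm (x) by 420 mm (y), 12 mm thick, flat on the cart top. Origin at the centre of its underside; its x axis points to the rail, its y axis runs along the rail, z up. Its place and yaw change from start to start.
- rail: Bright aluminium rail fixed along the far (+x) side of the plate, 400 mm long, 20 mm wide and 20 mm high above the plate. Origin at the middle of its length, on its flat face towards the strip, at the level of the plate's top; axes as the plate's (x points into the rail). Rigid: force rises by many newtons per millimetre once the strip bears on it.
- stop: Fixed bright aluminium end stop standing on the plate near the +y end of the rail: a block 46 mm (x) by 24 mm (y) by 20 mm high, with a round steel screw head 16 mm across and 12 mm high on top. Origin on the middle of its flat face towards the strip, at the level of the plate's top; axes as the plate's (y points into the block). Rigid. Its place along the rail varies.
- strip: Loose fragile white glass-ceramic strip 24 mm (x) by 240 mm (y) by 22 mm high, 0.24 to 0.4 kg, lying on the plate in front of the rail, askew by up to 0.25 rad. Origin at the centre of its underside; x points across it to the rail side, y along it towards the stop, z up. It slides on the plate against a friction of roughly 1 to 4 N. Pressed home means bearing for 0.1 s.
- strip_left (a point): On the strip: +y end of its rail-side face, at half its height (12, 120, 11 mm from the strip's origin). Flush means that this point is within 2 mm of the rail's face.
- strip_right (a point): On the strip: -y end of its rail-side face, at half its height (12, -120, 11 mm from the strip's origin). Flush means that this point is within 2 mm of the rail's face.
- strip_end (a point): On the strip: centre of its end face towards the stop (0, 120, 11 mm from the strip's origin). Home means within 2 mm of the stop's face.
- collet: Bystander: loose brass collet, 32 mm across at its top, 38 mm high, standing on the plate in front of the strip's middle, on the side away from the rail. Origin at the centre of its underside.
- lens_a: Bystander: plano-convex lens in a flat round aluminium cell, 52 mm across, 19 mm high, on the cart top beyond the rail. Origin at the centre of its underside.
- lens_b: Bystander: smaller plano-convex lens in an aluminium cell, 42 mm across, 19 mm high, on the cart top off the -y end of the plate. Origin at the centre of its underside.
- mortar: Bystander: white porcelain mortar, 100 mm across, 60 mm high, its pestle in it rising to about 110 mm, beyond the rail. Origin at the centre of its underside.
- holder: Bystander: blue anodised lens holder, a 50 by 70 mm foot with an upright ring, 86 mm high, off the +y end of the plate. Origin at the centre of its underside.
- bottle: Bystander: closed grey jar, 52 mm across, 120 mm high, on the cart top beyond the rail's +y end. Origin at the centre of its underside.

How it is judged (in metres and radians):
On the way, in this order (a step that is already met when the one before it is completed fails the run):
1. the strip lies flush on the rail along its whole length and is pressed home there with at least 3 N (x of each of strip_left, strip_right in the frame of rail above -0.002 m and contact force between strip and rail above 3 N), for 0.1 s.
2. the strip, still flush on the rail, is pressed home against the end stop with at least 3 N (x of each of strip_left, strip_right in the frame of rail above -0.002 m and y of strip_end in the frame of stop above -0.002 m and contact force between strip and stop above 3 N), for 0.1 s.
At the end, for the whole second after the job is handed in: The strip lies flat on the plate at rest, both ends of its long side within 2 mm of the rail's face and its end within 2 mm of the stop's face, and nothing is touching it but the fixture (x of each of strip_left, strip_right in the frame of rail above -0.002 m and y of strip_end in the frame of stop above -0.002 m and z of strip in the frame of rail below 0.003 m and angle between strip's own z axis and vertical below 0.03 rad and linear speed of strip below 0.01 m/s).
It fails at once if the fingers or arm push on the strip with more than 15 N (contact force between any of the fingers, the arm and strip above 15 N).
It fails at once if the strip presses on the rail or the stop with more than 15 N (contact force between strip and rail above 15 N or contact force between strip and stop above 15 N).
It fails at once if the strip is lifted or tipped (z of strip in the frame of rail above 0.006 m or angle between strip's own z axis and vertical above 0.1 rad).
It fails at once if a bystander is shifted by more than 15 mm (distance of any of collet, lens_a, lens_b, mortar, holder, bottle from where it was at the start of the episode above 0.015 m).
It also fails if it takes over 72 s, if anything falls off the work surface, if the arm or the gripper's body presses on something with over 40 N, if the wrist force passes 120 N, or if a joint passes its speed limit or range.

ROBOT

A 6-joint arm with a two-finger parallel gripper is mounted at the origin on the work surface. World frame = base frame: x ahead of the robot, y to its left, z up, the work surface at z = 0. Lengths are in mm, angles in degrees, forces in N, time in s.
With the tool pointing down it reaches from about 350 to 875 mm from the base axis. Payload 15.5 kg.
Tool frame: the origin (TCP) lies at the very end of the fingers, on their centre line; the grasp point (between the pads) lies 19 mm behind it; z points along the fingers, y is the line along which they close (so a half turn about z gives the same grasp; the last joint's range is limited). The gripper opens to 85 mm and grips with 20 to 120 N. Pads are 22 mm wide; open, the fingers measure 114 mm over their backs; the gripper's body (76 mm by 85 mm) begins 54 mm behind the grasp point. The pads swing forward as they close: fully open they stand 13 mm farther back than shut.
Start: joints at [67.752, 28.281, 77.091, -0, 74.628, -5.472], TCP at [180.392, 598.402, 231.277] pointing down, gripper open.
Joint ranges: [-166.48, 166.48], [-47.26, 123.95], [12.59, 153.08], [-70.14, 250.14], [6.76, 159.57], [-176.63, 176.63]. Speed limits (degrees/s): [108.29, 108.29, 147.25, 172.46, 172.46, 172.46].

INTERFACE

Orientations are given as a 3x3 rotation matrix whose columns are the frame's x, y, z axes.
In Python, from workcell import manip gives the robot as it stands. The module is installed in compiled form; this text tells all that it offers.
- The arm moves only by the tool servo_tool, never from a script. Its argument "commands" is a list of rows, each a list of 3 entries, a list of its own where there are three numbers: the finger opening in mm, from 0 to 85.4, then the shift along the world's x, y, z in mm, then the turn about the world's z in degrees. In form: [[gripper, [dx, dy, dz], spin], ...]. A call has 1 to 12 rows; each row is the pose to reach, as a shift and turn from the pose commanded when the call began; what a row does not reach only later rows make up. A row lasts 1/8 s, in which the tool goes at most 62.5 mm and 10.7 degrees, less where a joint would pass 70% of its speed; a pose out of reach is approached as far as the arm can. A call with a gripper value outside its range is refused whole. The fingers move at their own pace and stop on an object; the grip force is fixed at half the most. Time passes only in rows, so rows that repeat a pose let the fingers close. It gives the time, the measured TCP pose, the force, the opening and the grip force at its end, in the units of the state.
- manip.read_state(): the state, without advancing time (a new reading comes with each control period).
- manip.snapshot(name): name is "side" or "top" or "wrist"; returns (picture, depth): 384x512x3 uint8, blue, green, red; 384x512 float32, mm along the optical axis (not along the pixel's ray), 0 where there is no reading.
- manip.calibration(name): a dict with "intrinsics" (3x3 intrinsics, pixels), "R" (3x3) and "t" (3): a world point X has camera coordinates R X + t. Camera axes: x right, y down, z forward; pixel columns grow to the right and rows downward; lengths in mm; the calibration is good to about 2 mm. A picture is of the moment at which its call begins: read the wrist's pose just before it. calibration takes no time and is no camera call; for the wrist camera it gives the pose at the moment of the call.
- manip.hand_in(): hands the job in; it is judged then, once.
Trained networks look in the newest picture that a camera, given by its name, has taken for a name from the list of things; names that differ only in an ending like _2 or _b are one class to them, and where a whole thing is asked for, a point or a joint stands for the part that bears it (a point fixed in the world has none). Each returns a list of dicts, best first, with "conf" (0 to 1); they miss things now and then, are a little off and sometimes report something else, mostly with a low value. They report only what shows in the picture. A call takes as long as a camera call.
- manip.boxes_of(name, camera): "at" ([x, y, z] in mm, in world coordinates, good to about 4 mm: the middle of the surface that is visible of it).
- manip.masks_of(name, camera): "pixels" (384x512 bool, what is visible of it).
- manip.landmark_of(name, camera): "at" ([x, y, z] in mm, in world coordinates, good to about 4 mm: a listed point, or the origin of a listed thing).
The state is a dict: "clock": time; "joints": joint angles; "dq": joint speeds; "effort": joint torques, N m; "tcp_pos": TCP position; "ee_rot": TCP orientation; "force": force on the tool from outside, world axes, zero at the start; "ft_torque": the same for the moment, N m; "finger_gap": finger opening in mm; "finger_force": force on a finger pad.
Only numpy, scipy, OpenCV 4.12 (cv2) and the standard library are available. Lean on these libraries where they do the work, as an engineer would, in place of code of your own. Each camera call takes 0.05 s, during which the arm holds its last target. There are 200 camera calls.

## Working session

There is one attempt and no reset: what is moved stays moved. The work goes in short steps, Python scripts to look and compute and a tool call to move; the robot and the scene stay as the last step left them, time stands still between calls to the robot, and variables do not carry over. Pictures are saved under pics/ and viewed, at most 10 in all, crops included, and the job is handed in when it is done.

Besides the shell and the picture viewer there is one more tool, called after ">>>" as name([rows], argument=value, ...), one row to a line, values as JSON. servo_tool: Moves the arm, as the interface text tells. Its arguments: {"type":"object","properties":{"commands":{"type":"array"}},"required":["commands"]}

```bash
mkdir -p pics
cat > h.py <<'E'
from workcell import manip
import numpy as np, cv2
def cloud(name, depth):
    c=manip.calibration(name);K=np.array(c["intrinsics"]);R=np.array(c["R"]);t=np.array(c["t"])
    v,u=np.mgrid[:384,:512]
    p=np.stack([(u-K[0,2])/K[0,0]*depth,(v-K[1,2])/K[1,1]*depth,depth],-1)
    return (p-t)@R
E
python3 - <<'E'
from h import *
s=manip.read_state();print(s["clock"],s["tcp_pos"],s["force"],np.round(s["ee_rot"],2).tolist(),s["finger_gap"])
for cam in("top","side"):
    im,d=manip.snapshot(cam);cv2.imwrite(f"pics/{cam}0.png",im)
    P=cloud(cam,d)
    for n in("strip","rail","stop","plate","collet"):
        for r in manip.masks_of(n,cam)[:2]:
            m=r["pixels"]&(d>0);q=P[m]
            if len(q)<10: continue
            ztop=np.percentile(q[:,2],90);q2=q[abs(q[:,2]-ztop)<5].astype(np.float32)
            rect=cv2.minAreaRect(q2[:,:2])
            print(cam,n,round(r["conf"],2),len(q),"ztop",ztop.round(1),np.round(cv2.boxPoints(rect)).tolist())
    for n in("strip","rail","stop","strip_left","strip_right","strip_end","collet"):
        for r in manip.landmark_of(n,cam)[:1]: print(cam,"lm",n,round(r["conf"],2),np.round(r["at"],1))
E
```

```text
0.0 [180.25790573 598.07292576 230.68108344] [-0.44559733  0.2849557   0.20112267] [[-0.96, 0.29, -0.0], [0.29, 0.96, -0.0], [0.0, -0.0, -1.0]] 85.10159136494968Traceback (most recent call last):
  File "<stdin>", line 11, in <module>
cv2.error: OpenCV(4.12.0) /io/opencv/modules/imgproc/src/convhull.cpp:143: error: (-215:Assertion failed) total >= 0 && (depth == CV_32F || depth == CV_32S) in function 'convexHull'
```

Run:
```python
from h import *
for cam in("top","side"):
    im,d=manip.snapshot(cam);cv2.imwrite(f"pics/{cam}0.png",im)
    P=cloud(cam,d)
    for n in("strip","rail","stop","plate","collet"):
        for r in manip.masks_of(n,cam)[:2]:
            m=r["pixels"]&(d>0);q=P[m]
            if len(q)<10: continue
            ztop=np.percentile(q[:,2],85);q2=q[abs(q[:,2]-ztop)<5].astype(np.float32)
            rect=cv2.minAreaRect(np.ascontiguousarray(q2[:,:2]))
            print(cam,n,round(r["conf"],2),len(q),"ztop",ztop.round(1),np.round(cv2.boxPoints(rect)).tolist())
    for n in("strip","rail","stop","strip_left","strip_right","strip_end","collet"):
        for r in manip.landmark_of(n,cam)[:1]: print(cam,"lm",n,round(r["conf"],2),np.round(r["at"],1))
cv2.imwrite("pics/both.png",np.vstack([cv2.imread("pics/top0.png")[:300],cv2.imread("pics/side0.png")[84:]]))
```

```text
top strip 0.75 987 ztop 34.1 [[532.0, -137.0], [555.0, -141.0], [602.0, 91.0], [579.0, 95.0]]
top rail 0.93 1439 ztop 32.2 [[624.0, -211.0], [645.0, -212.0], [673.0, 185.0], [652.0, 186.0]]
top stop 0.79 207 ztop 40.2 [[610.0, 177.0], [623.0, 172.0], [628.0, 184.0], [615.0, 190.0]]
top stop 0.66 12288 ztop 13.7 [[454.0, -210.0], [654.0, -224.0], [684.0, 194.0], [484.0, 208.0]]
top plate 0.68 11916 ztop 13.6 [[454.0, -210.0], [654.0, -224.0], [683.0, 194.0], [484.0, 208.0]]
top collet 0.64 141 ztop 50.2 [[472.0, -38.0], [493.0, -57.0], [514.0, -35.0], [493.0, -16.0]]
top lm strip 0.89 [566.9 -24.8  13.4]
top lm rail 0.92 [637.2 -12.2  19.5]
top lm stop 0.64 [625.5 171.   12.7]
top lm strip_left 0.95 [597.6  94.   22.7]
top lm strip_right 0.93 [ 557.5 -144.4   21.8]
top lm strip_end 0.7 [587.3  91.1  26.1]
top lm collet 0.41 [499.7 -32.5  11.8]
side strip 0.9 1088 ztop 33.4 [[531.0, -141.0], [554.0, -146.0], [602.0, 91.0], [579.0, 96.0]]
side strip 0.47 420 ztop 61.1 [[599.0, 311.0], [600.0, 259.0], [611.0, 259.0], [611.0, 311.0]]
side rail 0.56 1751 ztop 31.5 [[624.0, -213.0], [644.0, -214.0], [673.0, 186.0], [652.0, 188.0]]
side stop 0.69 248 ztop 31.9 [[603.0, 170.0], [648.0, 165.0], [652.0, 192.0], [606.0, 197.0]]
side stop 0.33 1716 ztop 31.5 [[624.0, -213.0], [644.0, -214.0], [673.0, 186.0], [652.0, 188.0]]
side plate 0.64 879 ztop 16.9 [[443.0, -283.0], [464.0, -316.0], [498.0, -295.0], [477.0, -262.0]]
side plate 0.59 12547 ztop 12.5 [[454.0, -211.0], [654.0, -225.0], [684.0, 196.0], [484.0, 211.0]]
side collet 0.54 308 ztop 49.0 [[473.0, -31.0], [488.0, -58.0], [513.0, -44.0], [498.0, -17.0]]
side lm strip 0.76 [569.7 -21.8  13.1]
side lm rail 0.58 [637.2 -10.9   9.9]
side lm stop 0.79 [625.5 173.7  11.5]
side lm strip_left 0.94 [603.1  90.5  19.9]
side lm strip_right 0.72 [ 553.1 -145.9   24.2]
side lm strip_end 0.9 [592.9  95.1  20.8]
side lm collet 0.52 [491.7 -32.8  13.3]
```

View pics/top0.png

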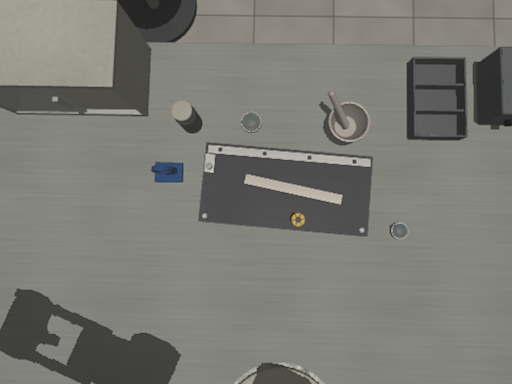

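View pics/side0.png

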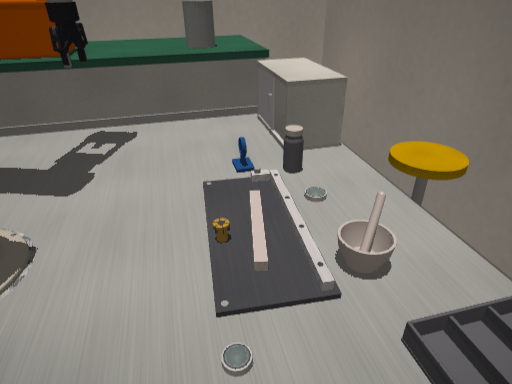

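The top view (up = +x, left = +y) shows the strip from (245,180) to (342,200), its left end nearer the rail. The rail runs along the top edge of the plate, the stop is at (210,162) and the collet at (298,220). The side view agrees.

I'll align the open gripper with the rail, straddle the collet, and push the strip with both fingers.

>>> servo_tool([
  [85,[175,-300,0],10],
  [85,[349,-619,-80],12.7],
  [85,[349,-619,-80],12.7],
  [85,[349,-619,-80],12.7],
  [85,[349,-619,-80],12.7],
  [85,[349,-619,-80],12.7],
  [85,[349,-619,-80],12.7],
  [85,[349,-619,-80],12.7],
  [85,[349,-619,-80],12.7],
  [85,[349,-619,-80],12.7],
  [85,[349,-619,-80],12.7],
  [85,[349,-619,-80],12.7],
])

```text
clock: 3.0
tcp_pos: [530.8, -23.6, 150.9]
ee_rot: [[-0.997, 0.074, 0.001], [0.074, 0.997, -0.0], [-0.001, -0.0, -1.0]]
force: [-0.0, 1.2, -0.3]
finger_gap: 84.9
finger_force: 0.0
```

```bash
cat > look.py <<'E'
from h import *
import sys
s=manip.read_state();print(s["clock"],np.round(s["tcp_pos"],1),np.round(s["force"],2))
im,d=manip.snapshot("wrist");P=cloud("wrist",d);cv2.imwrite(f"pics/{sys.argv[1]}.png",im)
np.savez("w.npz",P=P,d=d)
for n in("strip","rail","stop","collet"):
    for r in manip.masks_of(n,"wrist")[:1]:
        m=r["pixels"]&(d>0);q=P[m]
        if len(q)<20: continue
        zt=np.percentile(q[:,2],60);q=q[abs(q[:,2]-zt)<4]
        b=cv2.boxPoints(cv2.minAreaRect(np.ascontiguousarray(q[:,:2],dtype=np.float32)))
        print(n,round(r["conf"],2),len(q),"z",zt.round(1),np.round(b,1).tolist())
E
python3 look.py w1
```

```text
3.0 [530.8 -23.6 150.9] [-0.03  1.24 -0.25]
strip 0.89 6728 z 33.5 [[529.5999755859375, -139.6999969482422], [554.0999755859375, -144.6999969482422], [601.7999877929688, 90.0], [577.2999877929688, 95.0]]
rail 0.64 5152 z 31.3 [[622.0999755859375, -213.60000610351562], [643.5, -215.1999969482422], [672.2999877929688, 184.10000610351562], [650.9000244140625, 185.60000610351562]]
stop 0.67 967 z 31.5 [[602.4000244140625, 168.89999389648438], [651.5, 165.0], [653.5, 190.5], [604.4000244140625, 194.39999389648438]]
collet 0.68 1266 z 49.9 [[475.5, -50.70000076293945], [506.8999938964844, -53.400001525878906], [509.5, -22.799999237060547], [478.1000061035156, -20.100000381469727]]
```

View pics/w1.png

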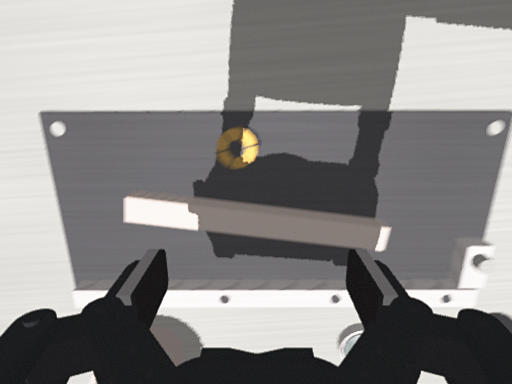

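The wrist view confirms the earlier numbers: strip from (125,205) to (390,240), collet at (238,148), stop at (475,262). The collet lies between the fingers' spread, so I descend.

>>> servo_tool([
  [85,[-3,2,-60],0],
  [85,[-3,2,-110],0],
  [85,[-3,2,-126],0],
  [85,[-3,2,-130],0],
  [85,[-3,2,-132],0],
  [85,[-3,2,-132],0],
  [85,[-3,2,-132],0],
])

```text
clock: 4.12
tcp_pos: [526.9, -18.7, 20.1]
ee_rot: [[-0.997, 0.071, 0.001], [0.071, 0.997, -0.0], [-0.001, -0.0, -1.0]]
force: [0.3, 0.1, -0.3]
finger_gap: 85.0
finger_force: 0.0
```

>>> servo_tool([
  [85,[0,0,-1],0],
  [85,[0,0,-2],0],
  [85,[0,0,-2],0],
])

```text
clock: 4.5
tcp_pos: [526.3, -18.6, 17.2]
ee_rot: [[-0.997, 0.071, -0.0], [0.071, 0.997, 0.0], [0.0, 0.0, -1.0]]
force: [0.0, -0.3, 0.4]
finger_gap: 84.9
finger_force: 0.0
```

>>> servo_tool([
  [85,[0,0,-1],0],
  [85,[0,0,-2],0],
  [85,[0,0,-2],0],
])

```text
clock: 4.88
tcp_pos: [526.3, -18.6, 15.2]
ee_rot: [[-0.997, 0.071, -0.0], [0.071, 0.997, 0.0], [0.0, 0.0, -1.0]]
force: [0.4, 0.3, 0.9]
finger_gap: 85.1
finger_force: 0.0
```

>>> servo_tool([
  [85,[0,0,-1.5],0],
  [85,[0,0,-3],0],
  [85,[0,0,-3],0],
])

```text
clock: 5.25
tcp_pos: [526.3, -18.6, 12.1]
ee_rot: [[-0.997, 0.071, -0.0], [0.071, 0.997, 0.0], [0.0, 0.0, -1.0]]
force: [0.3, 0.2, 0.4]
finger_gap: 85.0
finger_force: 0.0
```

>>> servo_tool([
  [85,[0,0,-1],0],
  [85,[0,0,-2],0],
  [85,[0,0,-2],0],
])

```text
clock: 5.62
tcp_pos: [526.4, -18.6, 10.2]
ee_rot: [[-0.997, 0.071, -0.0], [0.071, 0.997, -0.0], [0.0, -0.0, -1.0]]
force: [-0.1, -0.1, 0.2]
finger_gap: 84.6
finger_force: 0.0
```

>>> servo_tool([
  [85,[0,0,-2],0],
  [85,[0,0,-4],0],
  [85,[0,0,-5],0],
  [85,[0,0,-5],0],
])

```text
clock: 6.12
tcp_pos: [526.3, -18.6, 5.2]
ee_rot: [[-0.997, 0.071, -0.0], [0.071, 0.997, 0.0], [0.0, 0.0, -1.0]]
force: [0.2, 0.3, -0.0]
finger_gap: 85.0
finger_force: 0.0
```

>>> servo_tool([
  [85,[2,-0.1,0],0],
  [85,[4,-0.3,0],0],
  [85,[6,-0.4,0],0],
  [85,[8,-0.6,0],0],
  [85,[10,-0.7,0],0],
  [85,[12,-0.9,0],0],
])

```text
clock: 6.88
tcp_pos: [538.3, -19.5, 5.2]
ee_rot: [[-0.997, 0.071, -0.001], [0.071, 0.997, 0.0], [0.001, 0.0, -1.0]]
force: [-2.6, 0.0, 1.1]
finger_gap: 84.7
finger_force: 1.0
```

>>> servo_tool([
  [85,[3,-0.2,0],0],
  [85,[6,-0.4,0],0],
  [85,[9,-0.6,0],0],
  [85,[12,-0.9,0],0],
  [85,[15,-1.1,0],0],
  [85,[18,-1.3,0],0],
])

```text
clock: 7.62
tcp_pos: [556.6, -20.8, 5.3]
ee_rot: [[-0.997, 0.071, 0.0], [0.071, 0.997, -0.0], [-0.0, -0.0, -1.0]]
force: [-2.4, -0.0, 0.6]
finger_gap: 85.0
finger_force: 0.8
```

>>> servo_tool([
  [85,[3,-0.2,0],0],
  [85,[6,-0.4,0],0],
  [85,[9,-0.6,0],0],
  [85,[12,-0.9,0],0],
  [85,[15,-1.1,0],0],
  [85,[18,-1.3,0],0],
  [85,[20,-1.4,0],0],
])

```text
clock: 8.5
tcp_pos: [576.7, -22.2, 5.3]
ee_rot: [[-0.997, 0.071, 0.0], [0.071, 0.997, -0.0], [-0.0, -0.0, -1.0]]
force: [-2.3, -0.4, 1.8]
finger_gap: 85.3
finger_force: 1.3
```

```bash
python3 look.py w2
```

```text
8.5 [576.7 -22.2   5.3] [-2.25 -0.44  1.77]
strip 0.75 12063 z 33.4 [[577.2000122070312, -138.1999969482422], [603.2999877929688, -140.10000610351562], [619.5999755859375, 89.19999694824219], [593.4000244140625, 91.0999984741211]]
rail 0.87 503 z 26.1 [[628.0, -121.9000015258789], [630.7999877929688, -122.0999984741211], [644.5, 68.5999984741211], [641.5999755859375, 68.80000305175781]]
collet 0.63 9476 z 50.3 [[471.79998779296875, -25.899999618530273], [482.29998779296875, -55.5], [511.79998779296875, -45.0], [501.29998779296875, -15.399999618530273]]
```

View pics/w2.png

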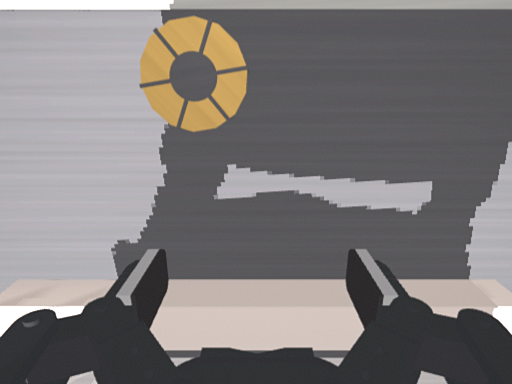

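The strip (row 280–350 of the view) now lies parallel to the rail on both fingers, with about 24 mm to go. The collet at (193,72) hasn't moved.

>>> servo_tool([
  [85,[3,-0.2,0],0],
  [85,[6,-0.4,0],0],
  [85,[9,-0.6,0],0],
  [85,[12,-0.9,0],0],
  [85,[14,-1,0],0],
  [85,[16,-1.1,0],0],
  [85,[17,-1.2,0],0],
  [85,[18,-1.3,0],0],
])

```text
clock: 9.75
tcp_pos: [594.4, -23.5, 5.3]
ee_rot: [[-0.997, 0.071, -0.0], [0.071, 0.997, 0.0], [0.0, 0.0, -1.0]]
force: [-5.0, -0.6, 3.8]
finger_gap: 84.8
finger_force: 2.3
```

>>> servo_tool([
  [85,[0.5,0,0],0],
  [85,[1,-0.1,0],0],
  [85,[1.5,-0.1,0],0],
])

```text
clock: 10.12
tcp_pos: [595.9, -23.6, 5.3]
ee_rot: [[-0.997, 0.071, 0.0], [0.071, 0.997, -0.0], [-0.0, -0.0, -1.0]]
force: [-4.5, 0.8, 2.5]
finger_gap: 85.0
finger_force: 2.0
```

>>> servo_tool([
  [85,[0.4,0,0],0],
  [85,[0.8,-0.1,0],0],
])

```text
clock: 10.38
tcp_pos: [596.7, -23.7, 5.3]
ee_rot: [[-0.997, 0.071, 0.0], [0.071, 0.997, 0.0], [-0.0, 0.0, -1.0]]
force: [-4.1, 0.6, 3.2]
finger_gap: 84.7
finger_force: 2.0
```

>>> servo_tool([
  [85,[0.4,0,0],0],
  [85,[0.8,-0.1,0],0],
])

```text
clock: 10.62
tcp_pos: [597.5, -23.8, 5.3]
ee_rot: [[-0.997, 0.071, -0.0], [0.071, 0.997, 0.0], [0.0, 0.0, -1.0]]
force: [-2.6, 1.4, 3.4]
finger_gap: 85.2
finger_force: 2.0
```

```bash
python3 look.py w3
python3 - <<'E'
from h import *
im,d=manip.snapshot("top");P=cloud("top",d)
for n in("strip","rail"):
    for r in manip.masks_of(n,"top")[:1]:
        q=P[r["pixels"]&(d>0)];q=q[q[:,2]>26]
        b=cv2.boxPoints(cv2.minAreaRect(np.ascontiguousarray(q[:,:2],dtype=np.float32)));print(n,np.round(b,1).tolist())
E
```

```text
10.625 [597.5 -23.8   5.3] [-2.64  1.44  3.44]
rail 0.9 1172 z 31.7 [[628.2999877929688, -118.4000015258789], [647.7999877929688, -119.80000305175781], [660.7999877929688, 63.900001525878906], [641.2000122070312, 65.30000305175781]]
collet 0.91 5063 z 50.3 [[491.6000061035156, -51.70000076293945], [506.6000061035156, -52.79999923706055], [509.0, -21.0], [494.0, -19.899999618530273]]
strip [[0.0, 0.0], [0.0, 0.0], [0.0, 0.0], [0.0, 0.0]]
rail [[624.5, -211.39999389648438], [644.7000122070312, -212.8000030517578], [672.5, 183.39999389648438], [652.2999877929688, 184.8000030517578]]
```

>>> servo_tool([
  [85,[0.4,0,0],0],
  [85,[0.8,-0.1,0],0],
])

```text
clock: 11.28
tcp_pos: [598.1, -23.9, 5.3]
ee_rot: [[-0.997, 0.071, -0.0], [0.071, 0.997, 0.0], [0.0, 0.0, -1.0]]
force: [-4.3, 1.1, 2.6]
finger_gap: 84.7
finger_force: 2.0
```

>>> servo_tool([
  [85,[0.4,0,0],0],
  [85,[0.8,-0.1,0],0],
])

```text
clock: 11.52
tcp_pos: [599.1, -24.0, 5.3]
ee_rot: [[-0.997, 0.071, -0.0], [0.071, 0.997, 0.0], [0.0, 0.0, -1.0]]
force: [-3.8, 1.0, 2.3]
finger_gap: 85.1
finger_force: 2.0
```

>>> servo_tool([
  [85,[0.3,0,0],0],
  [85,[0.6,0,0],0],
])

```text
clock: 11.78
tcp_pos: [599.7, -24.0, 5.3]
ee_rot: [[-0.997, 0.071, -0.0], [0.071, 0.997, -0.0], [0.0, -0.0, -1.0]]
force: [-4.1, -0.1, 3.9]
finger_gap: 85.2
finger_force: 2.0
```

>>> servo_tool([
  [85,[0.3,0,0],0],
  [85,[0.6,0,0],0],
])

```text
clock: 12.02
tcp_pos: [600.4, -24.0, 5.3]
ee_rot: [[-0.997, 0.071, 0.0], [0.071, 0.997, -0.0], [-0.0, -0.0, -1.0]]
force: [-3.3, -0.3, 2.3]
finger_gap: 84.8
finger_force: 1.9
```

>>> servo_tool([
  [85,[0.3,0,0],0],
  [85,[0.6,0,0],0],
])

```text
clock: 12.28
tcp_pos: [600.9, -24.0, 5.3]
ee_rot: [[-0.997, 0.071, -0.0], [0.071, 0.997, -0.0], [0.0, -0.0, -1.0]]
force: [-4.0, 0.3, 3.2]
finger_gap: 84.9
finger_force: 1.9
```

>>> servo_tool([
  [85,[0.2,0,0],0],
  [85,[0.4,0,0],0],
])

```text
clock: 12.52
tcp_pos: [601.3, -24.0, 5.3]
ee_rot: [[-0.997, 0.071, -0.0], [0.071, 0.997, -0.0], [0.0, -0.0, -1.0]]
force: [-4.3, -0.5, 3.1]
finger_gap: 84.8
finger_force: 2.0
```

Run:
```python
from h import *
im,d=manip.snapshot("wrist");P=cloud("wrist",d);cv2.imwrite("pics/w4.png",im)
im,d=manip.snapshot("side");cv2.imwrite("pics/s4.png",cv2.resize(im[160:310,180:360],None,fx=4,fy=4,interpolation=cv2.INTER_CUBIC))
P=cloud("side",d)
for n in("strip","rail"):
    for r in manip.masks_of(n,"side")[:1]:
        q=P[r["pixels"]&(d>0)];q=q[(q[:,2]>26)&(q[:,2]<36)]
        b=cv2.boxPoints(cv2.minAreaRect(np.ascontiguousarray(q[:,:2],dtype=np.float32)));print(n,len(q),np.round(b,1).tolist())
```

```text
strip 482 [[603.0999755859375, -146.5], [628.7000122070312, -148.60000610351562], [638.7000122070312, -23.200000762939453], [613.0999755859375, -21.200000762939453]]
rail 881 [[623.5999755859375, -213.10000610351562], [644.0, -214.5], [661.5, 32.0], [641.0999755859375, 33.5]]
```

View pics/s4.png

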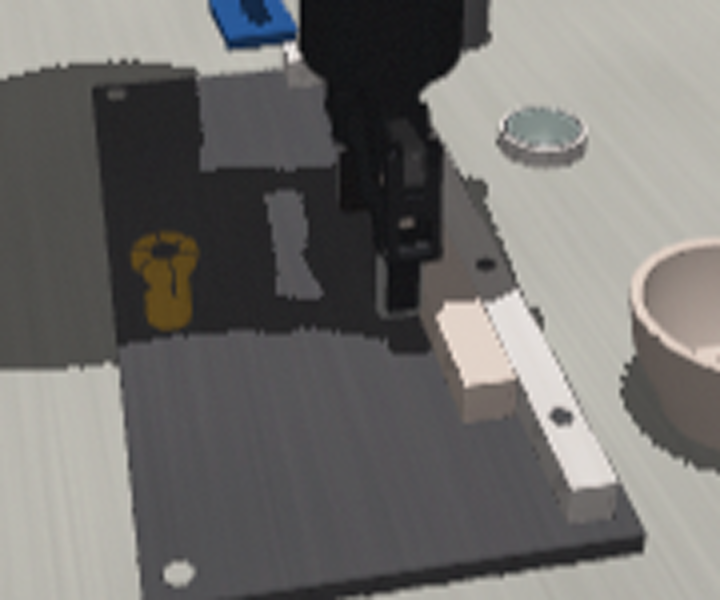

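The crop shows the strip's near end (460,350) practically against the rail's edge (510,370). I continue in fine steps.

>>> servo_tool([
  [85,[0.2,0,0],0],
  [85,[0.4,0,0],0],
])

```text
clock: 12.98
tcp_pos: [601.7, -24.0, 5.3]
ee_rot: [[-0.997, 0.071, -0.0], [0.071, 0.997, 0.0], [0.0, 0.0, -1.0]]
force: [-3.9, -0.2, 2.9]
finger_gap: 84.8
finger_force: 1.9
```

>>> servo_tool([
  [85,[0.2,0,0],0],
  [85,[0.4,0,0],0],
])

```text
clock: 13.22
tcp_pos: [602.1, -24.0, 5.3]
ee_rot: [[-0.997, 0.071, -0.0], [0.071, 0.997, -0.0], [0.0, -0.0, -1.0]]
force: [-3.6, 0.5, 2.6]
finger_gap: 84.8
finger_force: 2.0
```

>>> servo_tool([
  [85,[0.2,0,0],0],
  [85,[0.4,0,0],0],
])

```text
clock: 13.48
tcp_pos: [602.3, -24.0, 5.3]
ee_rot: [[-0.997, 0.071, -0.0], [0.071, 0.997, 0.0], [0.0, -0.0, -1.0]]
force: [-5.5, 0.2, 3.7]
finger_gap: 84.9
finger_force: 2.9
```

>>> servo_tool([
  [85,[0.2,0,0],0],
  [85,[0.2,0,0],0],
])

```text
clock: 13.72
tcp_pos: [602.3, -24.0, 5.3]
ee_rot: [[-0.997, 0.071, -0.001], [0.071, 0.997, 0.0], [0.001, 0.0, -1.0]]
force: [-6.4, 0.4, 5.6]
finger_gap: 84.9
finger_force: 3.1
```

>>> servo_tool([
  [85,[0.2,0,0],0],
  [85,[0.2,0,0],0],
])

```text
clock: 13.98
tcp_pos: [602.3, -24.0, 5.3]
ee_rot: [[-0.997, 0.071, -0.001], [0.071, 0.997, 0.0], [0.001, 0.0, -1.0]]
force: [-8.2, 0.1, 7.2]
finger_gap: 84.9
finger_force: 3.6
```

Run:
```python
from h import *
s=manip.read_state();print(s["clock"],s["tcp_pos"],s["force"],s["ft_torque"])
```

```text
13.975 [602.31053148 -23.98509073   5.27058772] [-8.20134843  0.0608634   7.22045249] [-0.14861769  1.09921941 -0.02452685]
```

>>> servo_tool([
  [85,[0,0,0.2],0],
  [85,[0,0,0.4],0],
])

```text
clock: 14.22
tcp_pos: [602.3, -24.0, 5.3]
ee_rot: [[-0.997, 0.071, -0.001], [0.071, 0.997, 0.0], [0.001, -0.0, -1.0]]
force: [-4.2, -0.7, -1.6]
finger_gap: 85.1
finger_force: 2.5
```

>>> servo_tool([
  [85,[0.2,0,-0.1],0],
  [85,[0.2,0,-0.1],0],
])

```text
clock: 14.48
tcp_pos: [602.3, -24.0, 5.3]
ee_rot: [[-0.997, 0.071, -0.002], [0.071, 0.997, 0.0], [0.002, -0.0, -1.0]]
force: [-7.3, -0.7, 1.5]
finger_gap: 84.9
finger_force: 3.4
```

>>> servo_tool([
  [85,[0.2,0,0],0],
  [85,[0.2,0,0],0],
])

```text
clock: 14.72
tcp_pos: [602.3, -24.0, 5.3]
ee_rot: [[-0.997, 0.071, -0.002], [0.071, 0.997, 0.0], [0.002, -0.0, -1.0]]
force: [-8.4, -1.6, 3.3]
finger_gap: 84.7
finger_force: 4.0
```

>>> servo_tool([
  [85,[0.2,0,0.1],0],
  [85,[0.2,0,0.1],0],
  [85,[0.2,0,0.1],0],
])

```text
clock: 15.1
tcp_pos: [602.3, -23.9, 5.3]
ee_rot: [[-0.997, 0.071, -0.002], [0.071, 0.997, 0.0], [0.002, 0.0, -1.0]]
force: [-9.1, -1.4, 3.0]
finger_gap: 85.0
finger_force: 4.3
```

```bash
python3 look.py w5;python3 - <<'E'
from h import *
im,d=manip.snapshot("side");cv2.imwrite("pics/s5.png",cv2.resize(im[160:310,180:360],None,fx=4,fy=4,interpolation=cv2.INTER_CUBIC))
E
```

```text
15.1 [602.3 -23.9   5.3] [-9.08 -1.44  2.95]
strip 0.7 12181 z 33.3 [[602.5999755859375, -140.3000030517578], [630.5, -142.1999969482422], [646.7999877929688, 87.5], [618.7999877929688, 89.4000015258789]]
rail 0.96 990 z 31.9 [[630.0, -116.9000015258789], [649.9000244140625, -118.30000305175781], [662.7000122070312, 62.29999923706055], [642.7999877929688, 63.79999923706055]]
collet 0.81 3096 z 50.2 [[496.5, -49.79999923706055], [506.79998779296875, -50.5], [508.70001220703125, -21.700000762939453], [498.3999938964844, -21.0]]
```

View pics/w5.png

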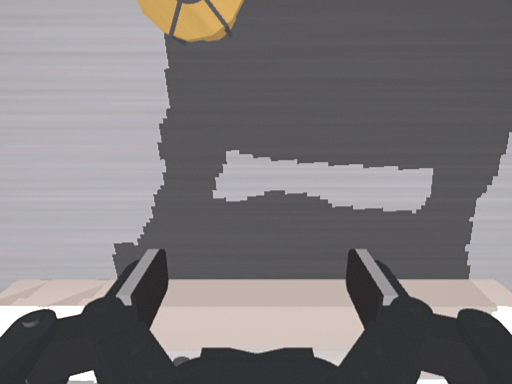

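No dark gap shows between strip and rail (rows 345–355), so it is flush along its length. One slightly firmer press, then I retreat.

>>> servo_tool([
  [85,[0.2,0,0.1],0],
  [85,[0.2,0,0.1],0],
  [85,[0.2,0,0.1],0],
])

```text
clock: 15.78
tcp_pos: [602.3, -23.9, 5.3]
ee_rot: [[-0.997, 0.071, -0.003], [0.071, 0.997, 0.0], [0.003, -0.0, -1.0]]
force: [-9.5, -0.6, 1.9]
finger_gap: 84.9
finger_force: 4.6
```

>>> servo_tool([
  [85,[-1,0.1,0],0],
  [85,[-5,0.4,0],0],
  [85,[-15,1,0],0],
  [85,[-20,1.4,15],0],
  [60,[-20,1.4,65],0],
  [0,[-10,-60,85],0],
  [0,[-2,-110,85],0],
  [0,[7,-151,85],0],
  [0,[7,-151,85],0],
  [0,[7,-151,85],0],
  [0,[7,-151,85],0],
])

```text
clock: 17.15
tcp_pos: [610.5, -173.8, 91.1]
ee_rot: [[-0.998, 0.07, -0.0], [0.07, 0.998, 0.0], [0.0, 0.0, -1.0]]
force: [1.3, 0.9, -0.4]
finger_gap: 0.1
finger_force: 0.0
```

```bash
python3 look.py w6;python3 - <<'E'
from h import *
print(manip.read_state()["finger_gap"])
for cam in("top","side"):
    im,d=manip.snapshot(cam);P=cloud(cam,d);cv2.imwrite(f"pics/{cam}6.png",im)
    for n in("strip","rail"):
        for r in manip.masks_of(n,cam)[:1]:
            q=P[r["pixels"]&(d>0)];q=q[(q[:,2]>26)&(q[:,2]<38)]
            b=cv2.boxPoints(cv2.minAreaRect(np.ascontiguousarray(q[:,:2],dtype=np.float32)));print(cam,n,len(q),np.round(b,1).tolist())
E
```

```text
17.15 [ 610.5 -173.8   91.1] [ 1.35  0.87 -0.42]
strip 0.63 63184 z 12.2 [[442.0, -10.199999809265137], [479.70001220703125, -250.10000610351562], [652.7000122070312, -222.89999389648438], [615.0999755859375, 16.899999618530273]]
rail 0.89 6510 z 31.8 [[620.5, -211.39999389648438], [641.9000244140625, -213.10000610351562], [659.2000122070312, 8.899999618530273], [637.7999877929688, 10.600000381469727]]
stop 0.19 7252 z 33.8 [[602.7999877929688, -145.0], [629.0, -146.89999389648438], [639.5, 5.599999904632568], [613.2999877929688, 7.400000095367432]]
collet 0.74 933 z 49.1 [[492.8999938964844, -52.0], [505.6000061035156, -53.599998474121094], [508.29998779296875, -31.100000381469727], [495.70001220703125, -29.5]]
-0.44876160377786284
top strip 989 [[605.0999755859375, -145.1999969482422], [630.2000122070312, -146.89999389648438], [646.5999755859375, 91.5], [621.5999755859375, 93.19999694824219]]
top rail 978 [[631.0, -140.3000030517578], [652.9000244140625, -141.60000610351562], [672.0, 185.3000030517578], [650.0999755859375, 186.60000610351562]]
side rail 998 [[622.9000244140625, -213.0], [644.5, -214.39999389648438], [671.7999877929688, 183.89999389648438], [650.2000122070312, 185.39999389648438]]
```

View pics/w6.png

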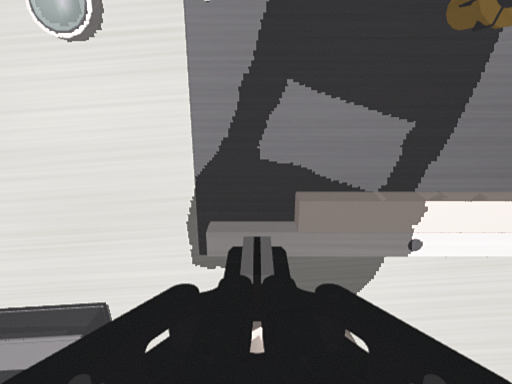

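The strip lies flush on the rail, with its -y end at pixel (297,212). The closed fingers are poised off that end, so I descend and push along the rail.

>>> servo_tool([
  [0,[0,0,-40],0],
  [0,[0,0,-65],0],
  [0,[0,0,-72],0],
  [0,[0,0,-73],0],
  [0,[0,0,-73],0],
])

```text
clock: 18.32
tcp_pos: [611.3, -175.2, 18.8]
ee_rot: [[-0.997, 0.071, 0.001], [0.071, 0.997, -0.001], [-0.001, -0.0, -1.0]]
force: [-0.5, 0.0, 0.2]
finger_gap: -0.2
finger_force: 0.0
```

>>> servo_tool([
  [0,[0.2,3,0],0],
  [0,[0.4,6,0],0],
  [0,[0.6,9,0],0],
  [0,[0.8,11,0],0],
  [0,[0.9,13,0],0],
  [0,[1,15,0],0],
  [0,[1.2,17,0],0],
])

```text
clock: 19.2
tcp_pos: [611.9, -158.0, 17.8]
ee_rot: [[-0.997, 0.071, -0.0], [0.071, 0.997, -0.0], [0.0, -0.0, -1.0]]
force: [-0.5, -1.7, 0.5]
finger_gap: -0.1
finger_force: 0.8
```

>>> servo_tool([
  [0,[0.3,3,0],0],
  [0,[0.6,6,0],0],
  [0,[0.9,9,0],0],
  [0,[1.2,12,0],0],
  [0,[1.5,15,0],0],
  [0,[1.8,18,0],0],
  [0,[2.1,21,0],0],
  [0,[2.4,24,0],0],
])

```text
clock: 20.2
tcp_pos: [613.7, -134.0, 17.7]
ee_rot: [[-0.997, 0.071, -0.001], [0.071, 0.997, -0.0], [0.001, -0.0, -1.0]]
force: [-5.6, -6.2, 3.1]
finger_gap: -0.3
finger_force: 3.5
```

>>> servo_tool([
  [0,[0.3,3,0],0],
  [0,[0.6,6,0],0],
  [0,[0.9,9,0],0],
  [0,[1.2,12,0],0],
  [0,[1.5,15,0],0],
  [0,[1.8,18,0],0],
  [0,[2.1,21,0],0],
  [0,[2.4,24,0],0],
])

```text
clock: 21.2
tcp_pos: [615.4, -110.4, 17.7]
ee_rot: [[-0.997, 0.071, -0.002], [0.071, 0.997, -0.001], [0.002, -0.001, -1.0]]
force: [-10.4, -10.6, 5.4]
finger_gap: -0.1
finger_force: 5.8
```

```bash
cat > tl.py <<'E'
from h import *
import sys
out=[]
for cam in("top","side"):
    im,d=manip.snapshot(cam);P=cloud(cam,d)
    out.append(cv2.resize(im[130:210,190:350] if cam=="top" else im[160:290,190:350],None,fx=4,fy=4,interpolation=cv2.INTER_CUBIC)[:300 if cam=="top" else 520])
    for n in("strip","rail","stop"):
        for r in manip.masks_of(n,cam)[:1]:
            q=P[r["pixels"]&(d>0)];q=q[(q[:,2]>26)&(q[:,2]<38)][:,:2]
            if len(q)<20: continue
            b=cv2.boxPoints(cv2.minAreaRect(np.ascontiguousarray(q,dtype=np.float32)))
            E=np.array([[.9974,.0717],[-.0717,.9974]]);print(cam,n,len(q),"n,s:",np.round(b@E,1).tolist())
cv2.imwrite(f"pics/{sys.argv[1]}.png",cv2.resize(np.vstack(out),None,fx=.72,fy=.72))
E
python3 tl.py t7
```

```text
top strip 770 n,s: [[613.5, -13.4], [638.2, -13.4], [638.4, 183.9], [613.7, 184.0]]
top stop 155 n,s: [[591.2, 211.2], [636.3, 214.3], [634.6, 238.8], [589.5, 235.7]]
side strip 452 n,s: [[610.0, -41.6], [633.6, -42.0], [637.4, 186.0], [613.9, 186.4]]
side rail 625 n,s: [[637.2, -168.0], [657.7, -167.9], [656.9, 232.7], [636.5, 232.7]]
side stop 108 n,s: [[577.4, 205.8], [617.0, 184.1], [641.3, 228.5], [601.7, 250.2]]
```

View pics/t7.png

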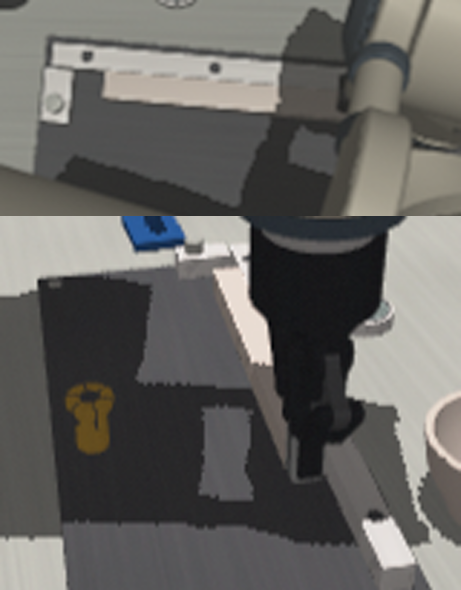

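The strip's end at the upper crop's (103,90) still has a gap of about 28 mm to the stop. My sideways bias has built up a wedging force, so I relieve it now.

>>> servo_tool([
  [0,[-1.2,-0.6,0],0],
  [0,[-1.8,-1,0],0],
])

```text
clock: 21.85
tcp_pos: [615.0, -110.8, 17.8]
ee_rot: [[-0.997, 0.071, 0.0], [0.071, 0.997, 0.0], [-0.0, 0.0, -1.0]]
force: [0.4, 0.6, 1.1]
finger_gap: -0.0
finger_force: 0.0
```

>>> servo_tool([
  [0,[0.1,2,0],0],
  [0,[0.2,4,0],0],
  [0,[0.4,6,0],0],
])

```text
clock: 22.22
tcp_pos: [615.4, -104.9, 17.8]
ee_rot: [[-0.997, 0.071, 0.0], [0.071, 0.997, -0.0], [-0.0, -0.0, -1.0]]
force: [-0.6, -2.3, 0.2]
finger_gap: 0.1
finger_force: 1.0
```

>>> servo_tool([
  [0,[0.1,2,0],0],
  [0,[0.2,4,0],0],
  [0,[0.3,5,0],0],
])

```text
clock: 22.6
tcp_pos: [615.6, -99.9, 17.8]
ee_rot: [[-0.997, 0.071, -0.0], [0.071, 0.997, -0.0], [0.0, -0.0, -1.0]]
force: [-1.5, -2.3, 1.5]
finger_gap: -0.0
finger_force: 1.2
```

>>> servo_tool([
  [0,[0.1,2,0],0],
  [0,[0.2,4,0],0],
  [0,[0.3,6,0],0],
  [0,[0.4,7,0],0],
])

```text
clock: 23.1
tcp_pos: [616.0, -92.9, 17.8]
ee_rot: [[-0.997, 0.071, -0.0], [0.071, 0.997, -0.0], [0.0, -0.0, -1.0]]
force: [-1.5, -2.9, 0.7]
finger_gap: 0.2
finger_force: 1.4
```

>>> servo_tool([
  [0,[0,0.6,0],0],
  [0,[0.1,1.2,0],0],
  [0,[0.1,1.8,0],0],
])

```text
clock: 23.48
tcp_pos: [616.1, -91.2, 17.8]
ee_rot: [[-0.997, 0.071, 0.0], [0.071, 0.997, -0.0], [-0.0, -0.0, -1.0]]
force: [0.4, -3.6, 1.2]
finger_gap: 0.3
finger_force: 1.4
```

```bash
python3 tl.py t8
```

```text
top strip 799 n,s: [[613.5, 8.9], [638.6, 8.9], [638.5, 205.3], [613.4, 205.3]]
top rail 734 n,s: [[636.2, 10.3], [659.5, 10.5], [657.7, 232.6], [634.4, 232.4]]
top stop 138 n,s: [[590.8, 213.2], [635.8, 213.3], [635.8, 237.1], [590.7, 237.0]]
side strip 410 n,s: [[612.4, -26.1], [635.9, -26.2], [637.1, 205.0], [613.7, 205.2]]
side rail 665 n,s: [[633.3, -167.8], [657.9, -167.6], [655.6, 226.6], [630.9, 226.5]]
side stop 406 n,s: [[612.4, -26.1], [634.9, -26.2], [636.2, 205.0], [613.7, 205.2]]
```

View pics/t8.png

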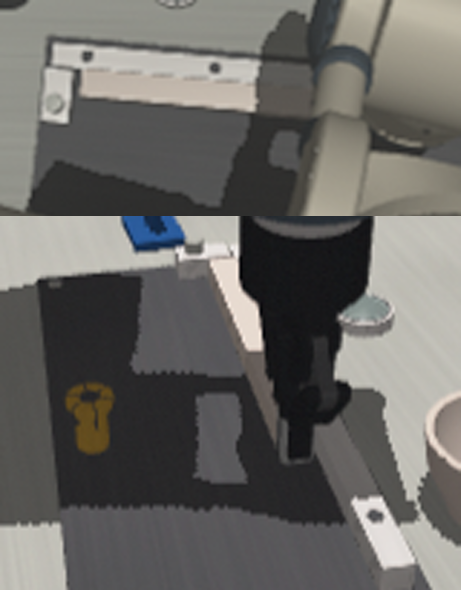

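The strip is flush along the rail, with a gap of about 6–8 mm at (75,85) before the stop.

>>> servo_tool([
  [0,[0.1,1,0],0],
  [0,[0.1,2,0],0],
  [0,[0.2,3,0],0],
  [0,[0.2,3.6,0],0],
])

```text
clock: 24.38
tcp_pos: [616.3, -87.5, 17.8]
ee_rot: [[-0.997, 0.071, 0.0], [0.071, 0.997, -0.0], [-0.0, -0.0, -1.0]]
force: [-1.1, -3.4, 2.4]
finger_gap: -0.2
finger_force: 1.6
```

>>> servo_tool([
  [0,[0,0.4,0],0],
  [0,[0,0.8,0],0],
])

```text
clock: 24.62
tcp_pos: [616.3, -86.8, 17.8]
ee_rot: [[-0.997, 0.071, 0.0], [0.071, 0.997, -0.0], [-0.0, -0.0, -1.0]]
force: [0.7, -2.7, 2.2]
finger_gap: -0.0
finger_force: 1.6
```

>>> servo_tool([
  [0,[0,0.4,0],0],
  [0,[0.1,0.8,0],0],
])

```text
clock: 24.88
tcp_pos: [616.4, -86.0, 17.8]
ee_rot: [[-0.997, 0.071, -0.0], [0.071, 0.997, -0.0], [0.0, -0.0, -1.0]]
force: [-0.1, -2.9, 1.5]
finger_gap: -0.1
finger_force: 1.6
```

>>> servo_tool([
  [0,[0,0.3,0],0],
  [0,[0,0.6,0],0],
])

```text
clock: 25.12
tcp_pos: [616.4, -85.4, 17.8]
ee_rot: [[-0.997, 0.071, 0.0], [0.071, 0.997, -0.0], [-0.0, -0.0, -1.0]]
force: [0.1, -3.4, 1.9]
finger_gap: 0.0
finger_force: 1.6
```

>>> servo_tool([
  [0,[0,0.3,0],0],
  [0,[0,0.5,0],0],
])

```text
clock: 25.38
tcp_pos: [616.4, -84.9, 17.8]
ee_rot: [[-0.997, 0.071, 0.0], [0.071, 0.997, -0.0], [-0.0, -0.0, -1.0]]
force: [0.6, -4.0, 1.6]
finger_gap: -0.0
finger_force: 1.7
```

>>> servo_tool([
  [0,[0,0.3,0],0],
  [0,[0,0.4,0],0],
])

```text
clock: 25.62
tcp_pos: [616.4, -84.5, 17.8]
ee_rot: [[-0.997, 0.071, 0.0], [0.071, 0.997, -0.0], [-0.0, -0.0, -1.0]]
force: [-0.6, -3.2, 2.0]
finger_gap: 0.2
finger_force: 1.7
```

>>> servo_tool([
  [0,[0,0.2,0],0],
  [0,[0,0.4,0],0],
])

```text
clock: 25.88
tcp_pos: [616.4, -84.1, 17.8]
ee_rot: [[-0.997, 0.071, -0.0], [0.071, 0.997, 0.0], [0.0, 0.0, -1.0]]
force: [0.0, -3.1, 2.4]
finger_gap: -0.2
finger_force: 1.7
```

>>> servo_tool([
  [0,[0,0.2,0],0],
  [0,[0,0.4,0],0],
])

```text
clock: 26.12
tcp_pos: [616.4, -83.7, 17.8]
ee_rot: [[-0.997, 0.071, -0.0], [0.071, 0.997, -0.0], [0.0, -0.0, -1.0]]
force: [-0.2, -3.3, 2.5]
finger_gap: 0.0
finger_force: 1.7
```

>>> servo_tool([
  [0,[0,0.2,0],0],
  [0,[0,0.4,0],0],
])

```text
clock: 26.38
tcp_pos: [616.4, -83.3, 17.8]
ee_rot: [[-0.997, 0.071, 0.0], [0.071, 0.997, -0.0], [-0.0, -0.0, -1.0]]
force: [0.2, -3.3, 2.0]
finger_gap: 0.2
finger_force: 1.8
```

>>> servo_tool([
  [0,[0,0.2,0],0],
  [0,[0,0.4,0],0],
])

```text
clock: 26.62
tcp_pos: [616.4, -83.2, 17.8]
ee_rot: [[-0.997, 0.071, 0.0], [0.071, 0.997, -0.0], [-0.0, -0.0, -1.0]]
force: [-1.1, -6.4, 2.2]
finger_gap: -0.1
finger_force: 3.7
```

>>> servo_tool([
  [0,[0,0.2,0],0],
  [0,[0,0.3,0],0],
])

```text
clock: 26.88
tcp_pos: [616.4, -83.1, 17.8]
ee_rot: [[-0.997, 0.071, 0.0], [0.071, 0.997, -0.001], [-0.0, -0.001, -1.0]]
force: [-0.6, -9.0, 0.9]
finger_gap: -0.3
finger_force: 4.6
```

>>> servo_tool([
  [0,[0,0.2,0],0],
  [0,[0,0.3,0],0],
])

```text
clock: 27.12
tcp_pos: [616.4, -83.1, 17.8]
ee_rot: [[-0.997, 0.071, 0.0], [0.071, 0.997, -0.001], [-0.0, -0.001, -1.0]]
force: [-0.8, -10.8, 2.4]
finger_gap: 0.1
finger_force: 5.7
```

>>> servo_tool([
  [0,[0,0,0],0],
  [0,[0,0,0],0],
])

```text
clock: 27.38
tcp_pos: [616.4, -83.1, 17.8]
ee_rot: [[-0.997, 0.071, 0.0], [0.071, 0.997, -0.001], [-0.0, -0.001, -1.0]]
force: [-1.8, -10.7, 2.1]
finger_gap: -0.1
finger_force: 5.5
```

>>> servo_tool([
  [0,[0,-1,0],0],
  [0,[-0.4,-5,0],0],
  [0,[-1.1,-15,0],0],
  [0,[-1.4,-20,20],0],
  [0,[-100,-80,120],0],
  [0,[-200,-200,180],0],
  [0,[-250,-230,200],0],
  [0,[-250,-230,200],0],
  [0,[-250,-230,200],0],
])

```text
clock: 28.5
tcp_pos: [406.6, -277.2, 191.6]
ee_rot: [[-0.997, 0.071, 0.0], [0.071, 0.997, -0.0], [-0.0, -0.0, -1.0]]
force: [0.4, -0.8, 0.7]
finger_gap: 0.3
finger_force: 0.0
```

```bash
python3 tl.py t9
```

```text
top strip 970 n,s: [[613.0, -26.0], [638.3, -26.0], [638.7, 213.2], [613.5, 213.3]]
top rail 1333 n,s: [[635.3, -166.0], [658.6, -165.9], [657.7, 232.5], [634.4, 232.4]]
top stop 135 n,s: [[590.6, 213.0], [635.8, 214.4], [635.2, 236.2], [590.0, 234.9]]
side strip 714 n,s: [[612.4, -27.3], [637.6, -27.4], [638.5, 210.1], [613.3, 210.2]]
side rail 1166 n,s: [[636.5, -167.5], [656.5, -167.6], [658.5, 232.1], [638.5, 232.2]]
side stop 721 n,s: [[613.0, -27.5], [640.9, -27.2], [638.1, 212.6], [610.3, 212.3]]
```

View pics/t9.png

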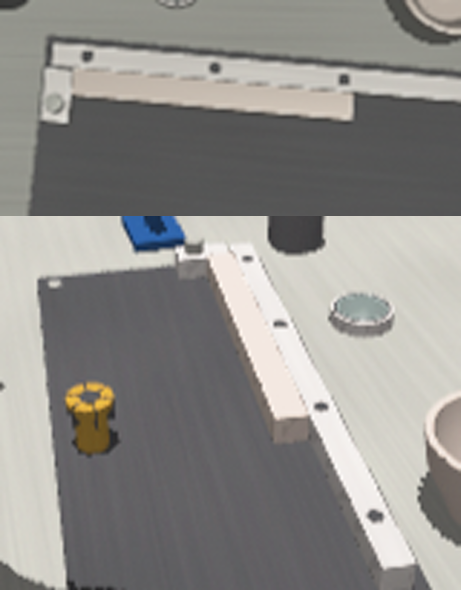

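Both views show the strip flush on the rail along its whole length and against the stop, at (72,85) in the upper crop and (210,262) in the lower. The collet stands where it was, so I hand in.

```bash
python3 -c "
from workcell import manip
print(manip.hand_in())"
```

```text
the job is handed in; nothing more can be done
None
```

The strip was pressed home on the rail and then on the end stop, and I handed it in lying flush against both. One risk remains: partway along the rail the wrist read about 15.8 N, so the 15 N limit on the strip may have been passed.

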